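# Dispense one sample carrier and slide it into the free bay

### The job

Press the dispenser's plunger all the way down just once, so that one sample carrier comes out on to the deck, and let the plunger spring back up. Then nudge that carrier sideways along the deck, without lifting it, right into the free bay at the end of the deck. Leave the carrier in the other bay, those in the magazine and everything else on the bench alone.

Things in the scene. Friction and masses are not known exactly. Their poses are not given: they have to be found in the camera images.
- dispenser: The grey and aluminium carrier dispenser, fixed to the bench. Origin on the bench top under the magazine's axis; z up; local -x is the delivery direction (roughly towards the robot). In front of the magazine lies the delivery deck; behind it the plunger stands on a housing (local x 26..106, y -35..35 mm, top 52 mm above the bench). All local coordinates below are in this frame.
- deck_mid (a point): Middle of the flat smooth grey deck, on its surface, 10 mm above the bench, local x -48, y 0 mm. The deck is one straight level channel along local y, 46 mm wide between the front lip (inner face x -71) and the rear lips (x -25), closed by end stops (inner faces y -112 and +112); lips and stops rise 5 mm. Its two ends are the bays, centred at y +90 and -90: one free, one occupied.
- magazine_top (a point): Centre of the mouth of the magazine, a square open-topped tower (local x -25..24, y -25..25 mm, top 52 mm above the bench, bore 38 mm) with a clear front, holding three stacked carriers. A gate 15 mm high under its front wall lets the lowest one out on to the deck.
- plunger (a joint): Plunger travel, m: 0 up (rest), 0.025 fully down. Pressed straight down it drives a pusher twice as far, which shoves the lowest carrier on to the middle of the deck (local x -48 to -53 mm, y 0). About 2 N at first, 5 to 6 N near the bottom, then a hard stop. Let go, it springs back and the next carrier drops into place, so another full press would eject another.
- plunger_top (a point): Centre of the top face of the plunger's round black cap, 40 mm in diameter; 95 mm above the bench when up, at local x +66, y 0 mm. It moves down with the plunger.
- free_bay: Centre of the free bay's floor, on the deck surface, marked by a thin flush dark round inlay of 34 mm. It is at dispenser local x = -48 mm and y = +90 or -90 mm, which differs from run to run. A carrier touching the end stop is 4 mm beyond this centre.
- carrier1: The lowest carrier in the magazine, the one that is ejected: a plain white solid plastic disc, 36 mm in diameter, 12 mm thick, 20 to 40 g. Origin at the centre of its underside. It slides flat on the deck and stops within a few mm of where it is left.
- carrier2: The middle carrier of the magazine, the same kind of disc; it drops 12 mm to the lowest place after the press and stays in the magazine.
- carrier3: The top carrier of the magazine, the same kind of disc; it stays in the magazine.
- parked: An identical carrier that already lies in the occupied bay, at the other end of the deck; to be left alone.
- tape: Bystander: a roll of tape lying flat, 70 mm across, 18 mm high; it lies beside the plunger housing, some 0.1 m to its +y side. Origin at the centre of its underside. Leave it alone.
- jar: Bystander: a small closed jar, 44 mm across, 50 mm high; it stands some 0.1 m to the -y side of the plunger housing. Origin at the centre of its underside. Leave it alone.
- block: Bystander: a small steel block, 40 x 30 mm, 25 mm high; it stands behind the -y half of the deck. Origin at the centre of its underside. Leave it alone.
- wash: Bystander: a white wash bottle, 70 mm across, 150 mm high, far to the left. Origin at the centre of its underside. Leave it alone.
- pencup: Bystander: a cup of pens, 68 mm across, 130 mm high with its pens, to the right. Origin at the centre of its underside. Leave it alone.

How it is judged:
By the outcome, as a careful person would: the job done as asked, in the order asked, and still so for the second after the job is handed in, with the robot touching nothing.
It also fails if it takes over 38 s, if anything falls off the work surface, if the arm or the gripper's body presses on something with over 40 N, if the wrist force passes 120 N, or if a joint passes its speed limit or range.

### The arm

A 6-joint arm with a two-finger parallel gripper is mounted at the origin on the work surface. World frame = base frame: x ahead of the robot, y to its left, z up, the work surface at z = 0. Lengths are in m, angles in rad, forces in N, time in s.
With the tool pointing down it reaches from about 0.25 to 0.725 m from the base axis. Payload 9.7 kg.
Tool frame: the origin (TCP) lies between the finger pads; the fingertips stand bot.tip_reach ahead of it and the grasp point (between the pads) lies 8 mm behind it (bot.tip_reach is the distance from the TCP to the fingertips, in m); y points along the fingers, z is the direction in which the jaws open and shut, and the axes are right-handed (so a half turn about y gives the same grasp; the last joint's range is limited). The gripper opens to 85 mm and grips with 20 to 120 N. Pads are 22 mm wide; open, the fingers measure 114 mm over their backs; the gripper's body (76 mm by 85 mm) begins 54 mm behind the grasp point. The pads swing forward as they close: fully open they stand 13 mm farther back than shut.
Start: joints at [-1.146, 0.087, 0.176, 1.66, 0, 1.571], TCP at [0.227, -0.501, 0.242] pointing down, gripper open.
Joint ranges: [-3.13, 3.13], [-0.85, 1.81], [-1.15, 1.24], [-2.2, 2.28], [-1.44, 1.52], [-3.14, 3.14]. Speed limits (rad/s): [2.22, 2.22, 2.57, 3.14, 3.14, 3.14].

### API

Orientations are given as a rotation vector (axis times angle).
In Python, from cell import bot, eyes, nets gives the robot as it stands.
- The arm moves only by the tool servo_tool, never from a script. Its arguments are lists of equal length, an entry for each row: "slide": the shift along the tool's x, y, z in mm, a list of three; "roll": the turn about the tool's y in rad; "gripper": the opening, from -1 (shut) to 1 (fully open). In form: {"slide": [[x, y, z], ...], "roll": [roll, ...], "gripper": [gripper, ...]}. A call has 1 to 20 rows; each row shifts and turns the commanded pose from where the row before left it, along the tool's axes as they then stand; what a row does not reach is not made up. A row lasts 1/12 s, in which the tool goes at most 41.7 mm and 7.16 degrees, less where a joint would pass 70% of its speed; a pose out of reach is approached as far as the arm can. A call with a gripper value outside its range is refused whole. The fingers move at their own pace and stop on an object; "grip_force" is the grip in N (left out, the last holds). Time passes only in rows, so rows that do not move let the fingers close. It gives the time, the measured TCP pose, the force and the opening at its end, in the units of the state.
- bot.state(): the state, without advancing time (a new reading comes with each control period).
- eyes.read_camera(name): name is "scene" or "top"; returns (picture, depth): 420x560x3 uint8, red, green, blue; 420x560 float32, m along the optical axis (not along the pixel's ray), 0 where there is no reading.
- eyes.camera_info(name): a dict with "K" (3x3 intrinsics, pixels), "dist" ([k1, k2, p1, p2, k3] as OpenCV has them; the pictures are not rectified), "R" (3x3) and "t" (3): a world point X has camera coordinates R X + t. Camera axes: x right, y down, z forward; pixel columns grow to the right and rows downward; lengths in m; the calibration is good to about 2 mm. A picture is of the moment at which its call begins. camera_info takes no time and is no camera call.
- bot.close_job(): hands the job in, once; it reports no verdict.
Trained networks look in the newest picture that a camera, given by its name, has taken for a name from the list of things; names that differ only in an ending like _2 or _b are one class to them, and where a whole thing is asked for, a point or a joint stands for the part that bears it (a point fixed in the world has none). Each returns a list of dicts, best first, with "score" (0 to 1); they miss things now and then, are a little off and sometimes report something else, mostly with a low value. They report only what shows in the picture. A call takes as long as a camera call.
- nets.trace(camera, thing): "region" (420x560 bool, what is visible of it) and "xy" ([column, row] in pixels, amid what is visible of it).
The state is a dict: "time_s": time; "joint_pos": joint angles; "joint_vel": joint speeds; "joint_efforts": joint torques, N m; "eef_pos": TCP position; "tool_rot": TCP orientation; "force": force on the tool from outside, world axes, zero at the start; "ft_torque": the same for the moment, N m; "finger_gap": opening from 0.0 (shut) to 1.0 (fully open).
Only numpy, scipy, OpenCV 4.12 (cv2) and the standard library are available. Lean on these libraries where they do the work, as an engineer would, in place of code of your own. Each camera call takes 0.05 s, during which the arm holds its last target.

## Working session

There is one attempt and no reset: what is moved stays moved. The work goes in short steps, Python scripts to look and compute and a tool call to move; the robot and the scene stay as the last step left them, time stands still between calls to the robot, and variables do not carry over. Pictures are saved under pics/ and viewed, and the job is handed in when it is done.

Besides the shell and the picture viewer there is one more tool, called in YAML: its name, and indented under it one key for each argument. servo_tool: Moves the arm, as the interface text tells. Its arguments: {"type":"object","properties":{"slide":{"type":"array","items":{"type":"array","items":{"type":"number"}}},"roll":{"type":"array","items":{"type":"number"}},"gripper":{"type":"array","items":{"type":"number"}},"grip_force":{"type":"number"}},"required":["slide","roll","gripper"]}

```bash
mkdir -p pics; ls; cat > h.py <<'E'
import numpy as np, cv2
from cell import bot, eyes, nets
def ray(info,px):
    K=np.array(info["K"]);d=np.array(info["dist"])
    u=cv2.undistortPoints(np.array([[px]],float),K,d)[0,0]
    return np.array([u[0],u[1],1.])
def at_z(info,px,z):
    R=np.array(info["R"]);t=np.array(info["t"]);r=R.T@ray(info,px);c=-R.T@t
    return c+r*(z-c[2])/r[2]
def at_d(info,px,d):
    R=np.array(info["R"]);t=np.array(info["t"]);return R.T@(ray(info,px)*d-t)
def proj(info,X):
    return cv2.projectPoints(np.array(X,float).reshape(-1,3),cv2.Rodrigues(np.array(info["R"]))[0],np.array(info["t"],float),np.array(info["K"]),np.array(info["dist"]))[0].reshape(-1,2)
E
python3 - <<'E'
from h import *
print(bot.state(), bot.tip_reach)
for c in("scene","top"):
    p,d=eyes.read_camera(c);cv2.imwrite(f"pics/{c}0.png",p[:,:,::-1]);np.save(f"{c}0.npy",d)
    i=eyes.camera_info(c)
    print(c,-np.array(i["R"]).T@i["t"])
    for t in("plunger_top","magazine_top","dispenser","parked","free_bay","block","tape","jar"):
        for r in nets.trace(c,t)[:3]:
            x,y=r["xy"];print(t,round(r["score"],2),np.round(r["xy"],1),r["region"].sum(),np.round(at_d(i,r["xy"],d[int(y),int(x)]),3))
E
```

```text
pics
{'time_s': 0.0, 'joint_pos': array([-1.14600169e+00,  8.74841159e-02,  1.75101775e-01,  1.65978698e+00,
        1.63028654e-06,  1.57077502e+00]), 'joint_vel': array([ 0.0004258 ,  0.00069933,  0.00233559, -0.00018188, -0.00193163,
        0.00152647]), 'joint_efforts': array([-1.87143734e-03, -5.20384848e+01,  4.64806151e+01,  1.62045378e-02,
        4.09533357e-05, -3.55053523e-06]), 'eef_pos': array([ 0.22658402, -0.50091891,  0.24155323]), 'tool_rot': array([-0.42880719,  1.98834607, -1.98561724]), 'force': array([-0.33747348, -0.27268083,  0.27681663]), 'ft_torque': array([ 0.00324709, -0.01268274,  0.0160596 ]), 'finger_gap': 0.9974364399816723} 0.011
scene [ 1.46542744 -0.06873195  1.17851959]
plunger_top 0.66 [291.6 215.9] 145 [0.637 0.049 0.096]
magazine_top 0.88 [288.4 214. ] 2178 [0.628 0.041 0.093]
dispenser 0.8 [287.5 219.3] 2196 [0.648 0.036 0.096]
block 0.63 [259.5 226.5] 179 [ 0.613 -0.041  0.022]
block 0.56 [324.  230.4] 278 [ 0.626  0.15  -0.   ]
tape 0.71 [328.8 218.7] 314 [0.596 0.167 0.017]
jar 0.56 [255.8 247.1] 245 [ 0.695 -0.056  0.038]
top [0.43771683 0.01204093 0.98832486]
plunger_top 0.59 [244.8 193.2] 192 [0.638 0.052 0.092]
magazine_top 0.39 [ 89.9 259.6] 1167 [0.489 0.397 0.114]
dispenser 0.89 [249.2 231.6] 3420 [0.556 0.046 0.009]
free_bay 0.5 [222.9 253.4] 128 [0.501 0.113 0.011]
block 0.67 [283.6 210.8] 240 [ 0.605 -0.043  0.025]
tape 0.86 [199.8 202.8] 313 [0.633 0.172 0.014]
jar 0.83 [280.6 187.3] 259 [ 0.667 -0.038  0.023]
jar 0.49 [ 90.5 257.4] 1157 [0.494 0.397 0.112]
```

```bash
python3 - <<'E'
import cv2
p=cv2.imread("pics/top0.png");cv2.imwrite("pics/topz.png",cv2.resize(p[150:300,160:340],None,fx=4.4,fy=4,interpolation=cv2.INTER_CUBIC)[:, :792])
p=cv2.imread("pics/scene0.png");cv2.imwrite("pics/scz.png",cv2.resize(p[170:290,200:360],None,fx=5,fy=5,interpolation=cv2.INTER_CUBIC))
E
```

```text
(no output)
```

View pics/top0.png

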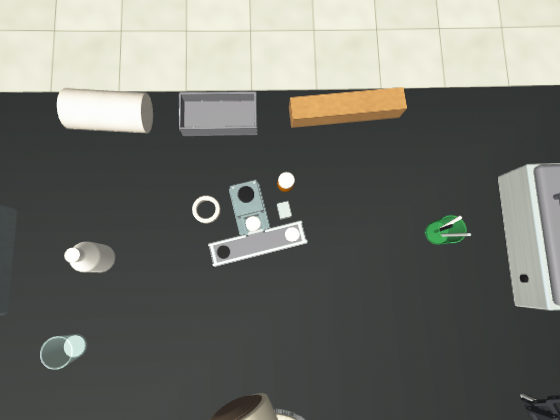

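View pics/topz.png

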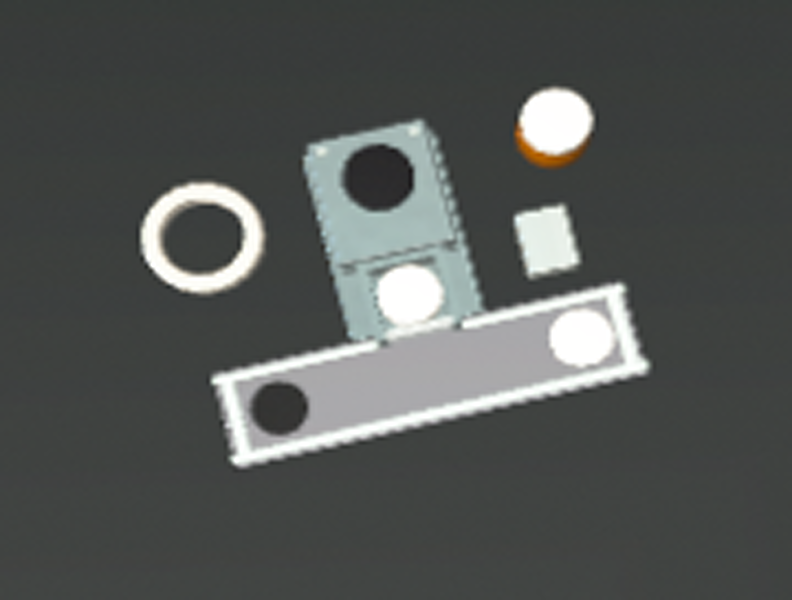

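View pics/scz.png

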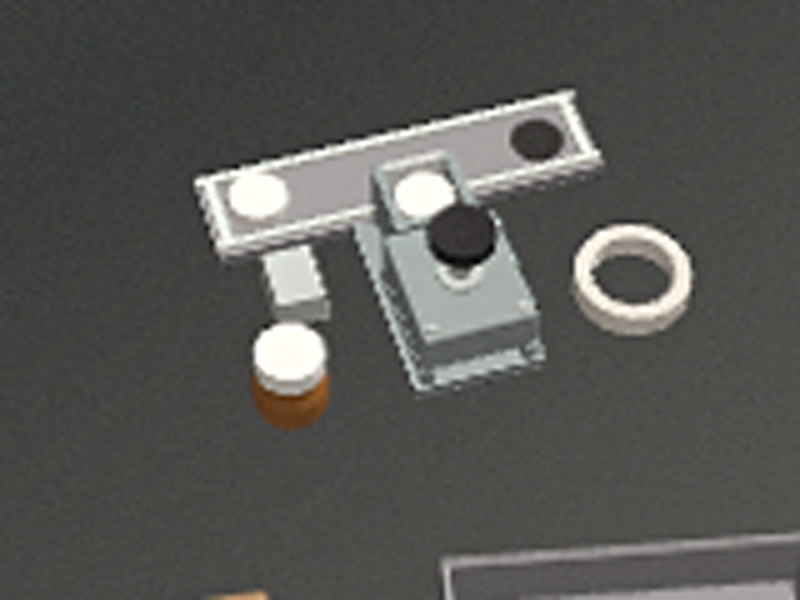

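```bash
python3 - <<'E'
from h import *
from scipy.optimize import least_squares
ob=[];L=[]
def blob(c,x0,x1,y0,y1,dark,th):
    g=cv2.cvtColor(cv2.imread(f"pics/{c}0.png"),cv2.COLOR_BGR2GRAY)
    m=np.zeros_like(g);s=g[y0:y1,x0:x1];m[y0:y1,x0:x1]=(s<th) if dark else (s>th)
    n,l,st,ce=cv2.connectedComponentsWithStats(m)
    k=1+np.argmax(st[1:,4]);print(c,st[k],ce[k]);return ce[k]
T=lambda X,Y:(160+X/4.4,150+Y/4)
S=lambda X,Y:(200+X/5,170+Y/5)
pts={"top":[(blob("top",235,256,182,205,1,75),(66,0,95)),(blob("top",214,232,244,262,1,85),(-48,90,10))],
 "scene":[(blob("scene",300,314,190,204,1,85),(-48,90,10)),(S(461,236),(66,0,94))]}
I={c:eyes.camera_info(c) for c in pts}
def W(p,l):
    l=np.array(l)/1000.;c,s=np.cos(p[2]),np.sin(p[2]);return [p[0]+c*l[0]-s*l[1],p[1]+s*l[0]+c*l[1],l[2]]
def f(p,cs=("top","scene")): return np.concatenate([(proj(I[c],W(p,l))-q)[0] for c in cs for q,l in pts[c]])
for cs in(("top",),("scene",),("top","scene")):
    r=least_squares(f,[.55,.05,.2],args=(cs,));print(cs,np.round(r.x,4),np.round(r.fun,2))
p=r.x
for n,l in dict(plunger=(66,0,95),mag=(0,0,52),bay=(-48,90,10),mid=(-50,0,10),park=(-48,-90,22)).items():print(n,np.round(W(p,l),4))
for c in pts:
    im=cv2.imread(f"pics/{c}0.png")
    ls=[(66,0,95),(-48,90,10),(-71,112,15),(-71,-112,15),(-25,112,15),(-25,-112,15),(-25,-25,52),(-25,25,52),(24,25,52),(106,35,52),(106,-35,52)]
    x0,y0=(160,150) if c=="top" else (200,170)
    z=cv2.resize(im[y0:y0+120,x0:x0+160],None,fx=5,fy=5)
    for l in ls:
        q=proj(I[c],W(p,l))[0];cv2.circle(z,tuple(int(v) for v in ((q-[x0,y0]+.5)*5)),3,(0,0,255),-1)
    cv2.imwrite(f"pics/fit_{c}.png",z)
E
```

```text
top [238 186  16  16 197] [245.63451777 193.84771574]
top [217 246  13  13 127] [223.09448819 251.5511811 ]
scene [302 194  11   8  64] [306.890625 197.5625  ]
('top',) [0.5718 0.0356 0.2164] [ 0.09 -0.19 -0.09  0.2 ]
('scene',) [0.5741 0.0353 0.2354] [-0.21  0.74  0.19 -0.64]
('top', 'scene') [0.5726 0.0355 0.2242] [-0.09 -0.47  0.15  0.12  0.08  0.56 -0.04 -1.01]
plunger [0.6369 0.0502 0.095 ]
mag [0.5726 0.0355 0.052 ]
bay [0.5058 0.1126 0.01  ]
mid [0.5238 0.0244 0.01  ]
park [ 0.5458 -0.0629  0.022 ]
```

```bash
python3 -c "
import cv2,numpy as np
a=cv2.imread('pics/fit_top.png');b=cv2.imread('pics/fit_scene.png');cv2.imwrite('pics/fit.png',cv2.resize(np.vstack([a,b]),None,fx=.5,fy=.5,interpolation=cv2.INTER_AREA))"
```

```text
(no output)
```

View pics/fit_top.png

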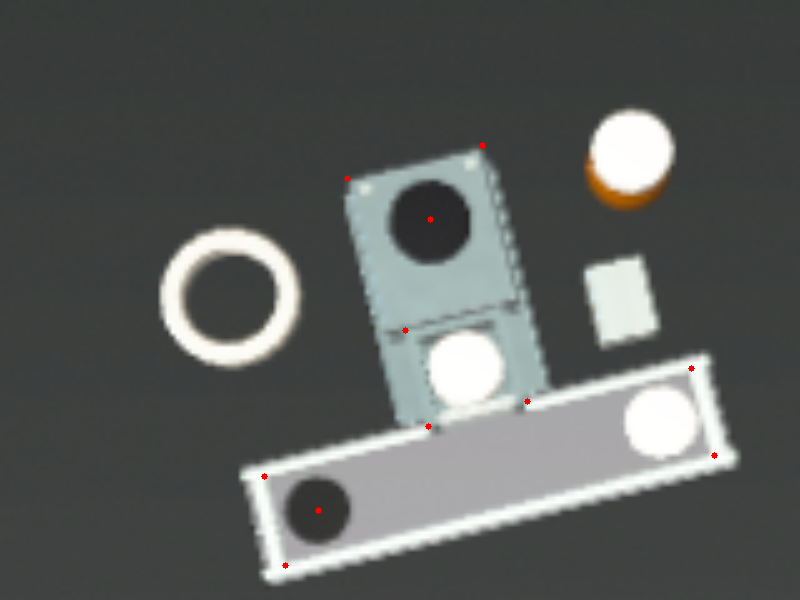

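View pics/fit_scene.png

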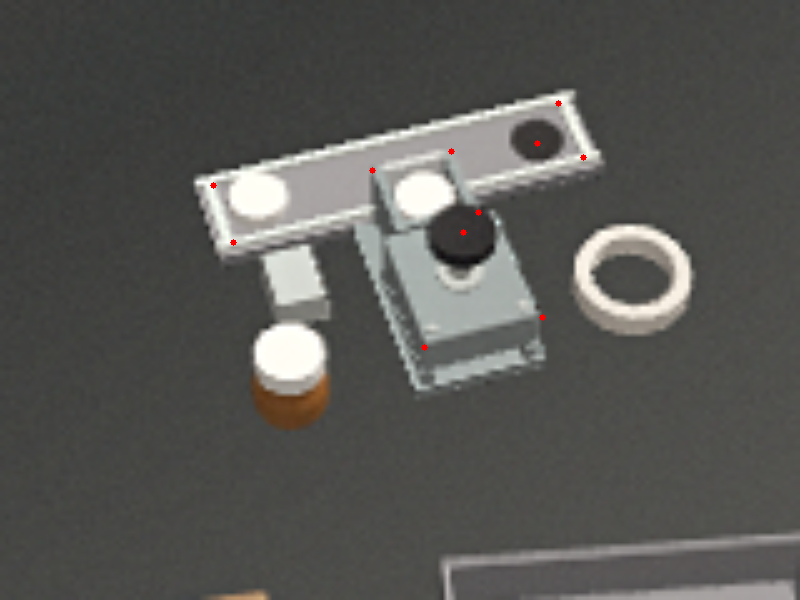

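```bash
cat >> h.py <<'E'
P=np.array([0.5722,0.0356,0.220])
def W(l,p=P):
    l=np.array(l)/1000.;c,s=np.cos(p[2]),np.sin(p[2]);return np.array([p[0]+c*l[0]-s*l[1],p[1]+s*l[0]+c*l[1],l[2]])
def loc(X,p=P):
    c,s=np.cos(p[2]),np.sin(p[2]);d=np.array(X)-[p[0],p[1],0];return np.array([c*d[0]+s*d[1],-s*d[0]+c*d[1],d[2]])*1000
def plan(l):
    st=bot.state();R=cv2.Rodrigues(np.array(st["tool_rot"]))[0]
    a=np.arctan2(R[1,2],R[0,2])
    print("TCP local",loc(st["eef_pos"]).round(1),"jaw ang",a.round(4),"t",st["time_s"],"gap",st["finger_gap"],"F",st["force"].round(1))
    print("R",R.round(3).tolist())
    dphi=[((P[2]+k*np.pi/2-a+np.pi)%(2*np.pi))-np.pi for k in (1,-1)]
    # roll about tool y (down): world yaw = -roll
    print("roll needed",np.round([-x for x in dphi],4))
    print("slide in present axes mm",(R.T@(W(l)-st["eef_pos"])*1000).round(1))
E
python3 -c "
from h import *
plan((66,0,95+11+50))"
```

```text
TCP local [-454.3 -448.4  242.3] jaw ang -1.146 t 0.9 gap 0.9997663236129859 F [-0.9 -0.5 -0.3]
R [[-0.911, -0.0, 0.412], [-0.412, 0.0, -0.911], [-0.0, -1.0, -0.0]]
roll needed [-2.9368  0.2048]
slide in present axes mm [-600.6   86.3 -333.2]
```

servo_tool:
  slide:
    - [-30,0,-16.7]
    - [-30,0,-16.7]
    - [-30,0,-16.7]
    - [-30,0,-16.7]
    - [-30,0,-16.7]
    - [-30,0,-16.7]
    - [-30,0,-16.7]
    - [-30,0,-16.7]
    - [-30,0,-16.7]
    - [-30,0,-16.7]
    - [-30,0,-16.7]
    - [-30,0,-16.7]
    - [-30,0,-16.7]
    - [-30,0,-16.7]
    - [-30,0,-16.7]
    - [-30,0,-16.7]
    - [-30,0,-16.7]
    - [-30,0,-16.7]
    - [-30,0,-16.7]
    - [-30,0,-16.7]
  roll: [0,0,0,0,0,0,0,0,0,0,0,0,0,0,0,0,0,0,0,0]
  gripper: [-1,-1,-1,-1,-1,-1,-1,-1,-1,-1,-1,-1,-1,-1,-1,-1,-1,-1,-1,-1]

```text
time_s: 2.57
eef_pos: [0.6365, 0.0521, 0.2423]
tool_rot: [-0.428, 1.987, -1.987]
force: [1.0, -0.7, -0.0]
finger_gap: -0.002
```

servo_tool:
  slide:
    - [0,0,0]
    - [0,0,0]
    - [0,0,0]
    - [0,0,0]
    - [0,0,0]
    - [0,0,0]
    - [0,0,0]
    - [0,0,0]
    - [0,0,0]
    - [0,0,0]
    - [0,0,0]
    - [0,0,0]
    - [0,0,0]
    - [0,0,0]
    - [0,0,0]
    - [0,0,0]
    - [0,0,0]
    - [0,0,0]
    - [0,0,0]
    - [0,0,0]
  roll: [-0.12,-0.12,-0.12,-0.12,-0.12,-0.12,-0.12,-0.12,-0.12,-0.12,-0.12,-0.12,-0.12,-0.12,-0.12,-0.12,-0.12,-0.12,-0.12,-0.12]
  gripper: [-1,-1,-1,-1,-1,-1,-1,-1,-1,-1,-1,-1,-1,-1,-1,-1,-1,-1,-1,-1]

```text
time_s: 4.23
eef_pos: [0.6357, 0.0505, 0.2422]
tool_rot: [-1.557, 0.244, -0.244]
force: [-0.4, -0.4, 0.1]
finger_gap: -0.001
```

```bash
python3 -c "
from h import *
plan((66,0,95+11+20));print(bot.state()['joint_pos'])"
```

```text
TCP local [ 65.2   0.7 242.2] jaw ang 1.2599 t 4.2333 gap -0.0011750006923896103 F [-0.4 -0.4  0.1]
R [[0.952, -0.0, 0.306], [-0.306, -0.0, 0.952], [-0.0, -1.0, -0.0]]
roll needed [-0.5309  2.6107]
slide in present axes mm [  1.  116.2  -0.2]
[7.92351820e-02 3.08229127e-01 4.32634896e-01 1.69534951e+00
 1.16718373e-05 3.90115805e-01]
```

servo_tool:
  slide:
    - [0,20,0]
    - [0,20,0]
    - [0,20,0]
    - [0,20,0]
    - [0,20,0]
    - [0,16,0]
    - [0,0,0]
  roll: [-0.11,-0.11,-0.11,-0.11,-0.091,0,0]
  gripper: [-1,-1,-1,-1,-1,-1,-1]

```text
time_s: 4.82
eef_pos: [0.6341, 0.0503, 0.1224]
tool_rot: [-1.564, -0.164, 0.173]
force: [-1.3, -0.5, -0.4]
finger_gap: -0.001
```

```bash
python3 - <<'E'
from h import *
plan((66,0,70+11))
for c in("scene","top"):
    p,d=eyes.read_camera(c);x0,y0=(200,170) if c=="scene" else (160,150)
    cv2.imwrite(f"pics/{c}1.png",cv2.resize(p[y0:y0+120,x0:x0+160,::-1],None,fx=5,fy=5))
E
```

```text
TCP local [ 63.7   0.9 122.4] jaw ang 1.7851 t 4.8167 gap -0.0009213919200112663 F [-1.3 -0.5 -0.4]
R [[0.977, -0.005, -0.213], [0.213, -0.0, 0.977], [-0.005, -1.0, 0.001]]
roll needed [-0.0057  3.1359]
slide in present axes mm [ 2.6 41.4 -0.9]
```

View pics/scene1.png

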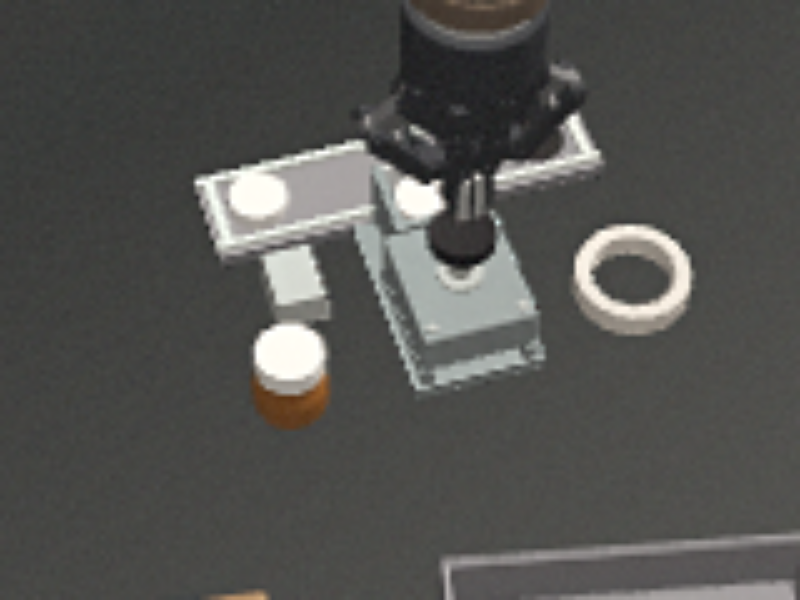

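View pics/top1.png

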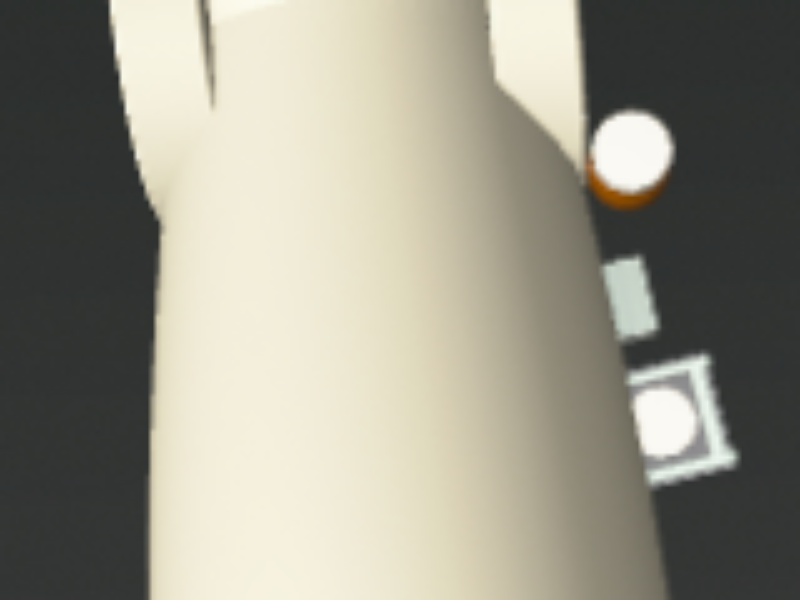

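servo_tool:
  slide:
    - [2,4,0]
    - [0,4,0]
    - [0,4,0]
    - [0,4,0]
    - [0,4,0]
    - [0,4,0]
    - [0,4,0]
    - [0,4,0]
    - [0,0,0]
  roll: [0,0,0,0,0,0,0,0,0]
  gripper: [-1,-1,-1,-1,-1,-1,-1,-1,-1]

```text
time_s: 5.67
eef_pos: [0.6377, 0.0509, 0.0941]
tool_rot: [-1.564, -0.168, 0.168]
force: [0.6, 0.4, 3.6]
finger_gap: 0.003
```

servo_tool:
  slide:
    - [0,3,0]
    - [0,3,0]
    - [0,3,0]
    - [0,2,0]
    - [0,0,0]
  roll: [0,0,0,0,0]
  gripper: [-1,-1,-1,-1,-1]

```text
time_s: 6.08
eef_pos: [0.6377, 0.0509, 0.0834]
tool_rot: [-1.564, -0.169, 0.168]
force: [-0.5, 0.7, 5.7]
finger_gap: 0.005
```

servo_tool:
  slide:
    - [0,1,0]
    - [0,1,0]
    - [0,0,0]
  roll: [0,0,0]
  gripper: [-1,-1,-1]

```text
time_s: 6.33
eef_pos: [0.6377, 0.0509, 0.0817]
tool_rot: [-1.564, -0.169, 0.168]
force: [-1.3, 0.0, 4.0]
finger_gap: 0.004
```

servo_tool:
  slide:
    - [0,1,0]
    - [0,1,0]
    - [0,0,0]
  roll: [0,0,0]
  gripper: [-1,-1,-1]

```text
time_s: 6.58
eef_pos: [0.6378, 0.0509, 0.081]
tool_rot: [-1.564, -0.169, 0.167]
force: [-3.8, -0.5, 12.1]
finger_gap: 0.002
```

servo_tool:
  slide:
    - [0,1,0]
    - [0,0,0]
  roll: [0,0]
  gripper: [-1,-1]

```text
time_s: 6.75
eef_pos: [0.6378, 0.0509, 0.0809]
tool_rot: [-1.564, -0.17, 0.166]
force: [-7.4, -1.0, 18.4]
finger_gap: -0.0
```

Hard stop reached. Release straight up, smoothly.

servo_tool:
  slide:
    - [0,-5,0]
    - [0,-5,0]
    - [0,-5,0]
    - [0,-10,0]
    - [0,-15,0]
    - [0,-20,0]
    - [0,-20,0]
    - [0,-10,0]
    - [0,0,0]
  roll: [0,0,0,0,0,0,0,0,0]
  gripper: [-1,-1,-1,-1,-1,-1,-1,-1,-1]

```text
time_s: 7.5
eef_pos: [0.6386, 0.051, 0.171]
tool_rot: [-1.564, -0.171, 0.165]
force: [0.9, -0.4, -0.0]
finger_gap: 0.001
```

```bash
python3 - <<'E'
from h import *
plan((-48,-46,120))
c="scene"
p,d=eyes.read_camera(c);x0,y0=(200,170)
cv2.imwrite(f"pics/{c}2.png",cv2.resize(p[y0:y0+120,x0:x0+160,::-1],None,fx=5,fy=5))
E
```

```text
TCP local [ 68.1   0.5 171. ] jaw ang 1.785 t 7.5 gap 0.0012884020377686523 F [ 0.9 -0.4 -0. ]
R [[0.977, 0.004, -0.213], [0.213, 0.0, 0.977], [0.004, -1.0, -0.001]]
roll needed [-0.0058  3.1358]
slide in present axes mm [-116.    50.6  -47.2]
```

View pics/scene2.png

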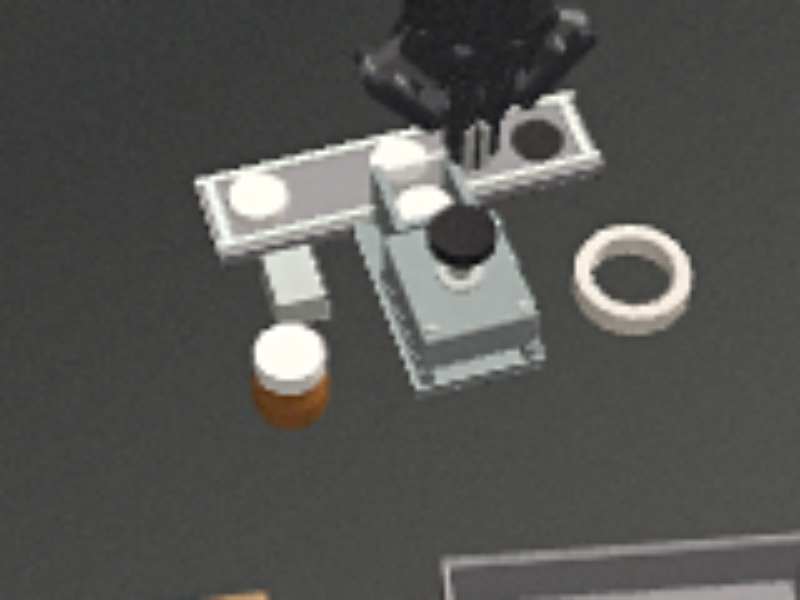

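servo_tool:
  slide:
    - [-18,0,-7.5]
    - [-24,0,-9.5]
    - [-24,0,-9.5]
    - [-24,0,-9.5]
    - [-18,0,-7.5]
    - [-9,0,-3.5]
    - [0,0,0]
    - [0,25,0]
    - [0,25,0]
    - [0,0,0]
  roll: [0,0,0,0,0,0,0,0,0,0]
  gripper: [-1,-1,-1,-1,-1,-1,-1,-1,-1,-1]

```text
time_s: 8.38
eef_pos: [0.5318, -0.0193, 0.1131]
tool_rot: [-1.563, -0.163, 0.174]
force: [-0.8, 0.2, -1.0]
finger_gap: 0.002
```

```bash
python3 - <<'E'
from h import *
plan((-49,-46,25))
c="scene"
p,d=eyes.read_camera(c);x0,y0=(200,170)
cv2.imwrite(f"pics/{c}3.png",cv2.resize(p[y0:y0+120,x0:x0+160,::-1],None,fx=5,fy=5))
E
```

```text
TCP local [-51.4 -44.8 113.1] jaw ang 1.7853 t 8.3833 gap 0.0018495041363156262 F [-0.8  0.2 -1. ]
R [[0.977, -0.007, -0.213], [0.213, 0.0, 0.977], [-0.007, -1.0, 0.002]]
roll needed [-0.0055  3.1361]
slide in present axes mm [ 3.  88.  -1.4]
```

View pics/scene3.png

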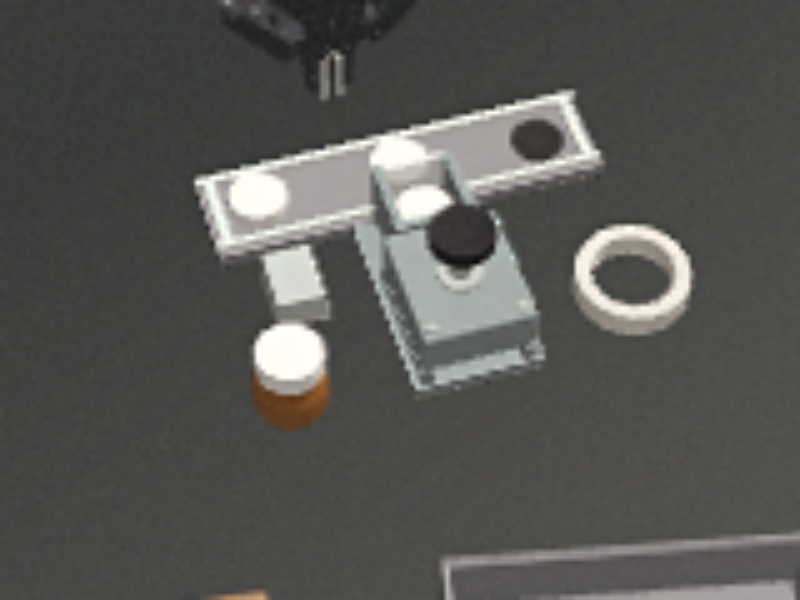

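servo_tool:
  slide:
    - [0,20,0]
    - [0,20,0]
    - [0,15,0]
    - [0,5,0]
    - [0,0,0]
    - [0,0,0]
    - [0,0,0]
  roll: [0,0,0,0,0,0,0]
  gripper: [-1,-1,-1,-1,-1,-1,-1]

```text
time_s: 9.02
eef_pos: [0.5343, -0.0198, 0.0599]
tool_rot: [-1.564, -0.17, 0.167]
force: [-0.5, 0.3, -0.8]
finger_gap: -0.0
```

```bash
python3 - <<'E'
from h import *
plan((-49,-46,25))
c="scene"
p,d=eyes.read_camera(c);x0,y0=(200,170)
cv2.imwrite(f"pics/{c}4.png",cv2.resize(p[y0:y0+120,x0:x0+160,::-1],None,fx=5,fy=5))
E
```

```text
TCP local [-49.1 -45.8  59.9] jaw ang 1.7851 t 9.0167 gap -0.0003233339116991023 F [-0.5  0.3 -0.8]
R [[0.977, 0.002, -0.213], [0.213, -0.0, 0.977], [0.002, -1.0, -0.0]]
roll needed [-0.0056  3.1359]
slide in present axes mm [ 0.  34.9 -0.2]
```

View pics/scene4.png

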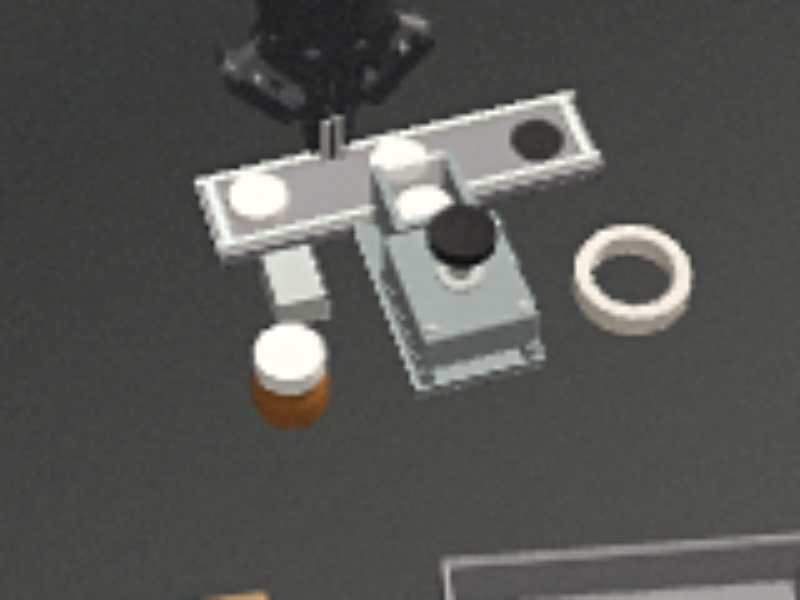

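servo_tool:
  slide:
    - [0,10,0]
    - [0,10,0]
    - [0,7,0]
    - [0,4,0]
    - [0,2.5,0]
    - [0,1,0]
    - [0,0,0]
    - [0,0,0]
  roll: [0,0,0,0,0,0,0,0]
  gripper: [-1,-1,-1,-1,-1,-1,-1,-1]

```text
time_s: 9.73
eef_pos: [0.5335, -0.0199, 0.024]
tool_rot: [-1.564, -0.168, 0.168]
force: [-0.3, 0.2, -0.3]
finger_gap: -0.001
```

```bash
python3 - <<'E'
from h import *
plan((-48.5,58,25))
c="scene"
p,d=eyes.read_camera(c);x0,y0=(200,170)
cv2.imwrite(f"pics/{c}5.png",cv2.resize(p[y0:y0+120,x0:x0+160,::-1],None,fx=5,fy=5))
E
```

```text
TCP local [-49.9 -45.7  24. ] jaw ang 1.785 t 9.7333 gap -0.0012259459514982435 F [-0.3  0.2 -0.3]
R [[0.977, 0.0, -0.213], [0.213, -0.0, 0.977], [0.0, -1.0, -0.0]]
roll needed [-0.0057  3.1358]
slide in present axes mm [  0.8  -1.  103.7]
```

View pics/scene5.png

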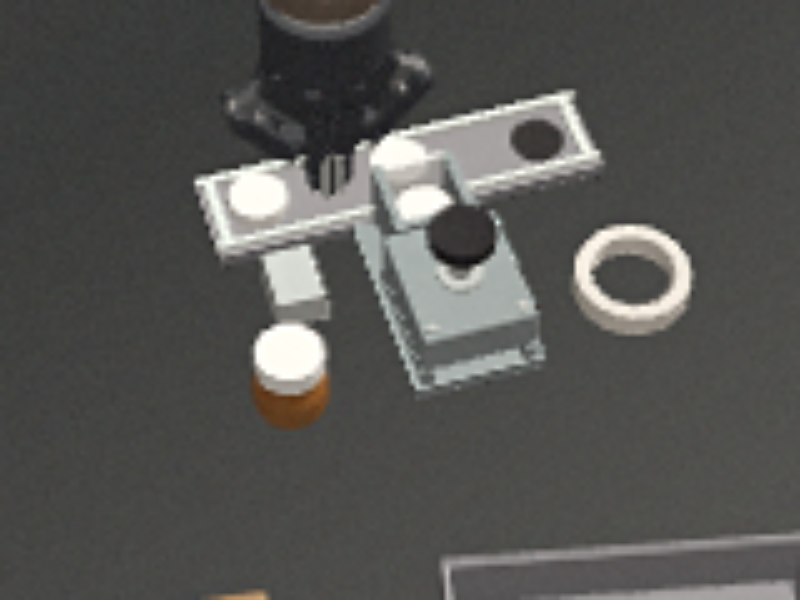

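servo_tool:
  slide:
    - [0,0,4]
    - [0,0,5]
    - [0,0,5]
    - [0,0,5]
    - [0,0,5]
    - [0,0,5]
    - [0,0,5]
    - [0,0,5]
    - [0,0,5]
    - [0,0,5]
    - [0,0,5]
    - [0,0,5]
    - [0,0,5]
    - [0,0,5]
    - [0,0,5]
    - [0,0,4]
    - [0,0,2]
    - [0,0,0]
    - [0,0,0]
  roll: [0,0,0,0,0,0,0,0,0,0,0,0,0,0,0,0,0,0,0]
  gripper: [-1,-1,-1,-1,-1,-1,-1,-1,-1,-1,-1,-1,-1,-1,-1,-1,-1,-1,-1]

```text
time_s: 11.37
eef_pos: [0.5162, 0.0584, 0.0237]
tool_rot: [-1.564, -0.168, 0.169]
force: [0.5, 0.3, 0.4]
finger_gap: 0.002
```

```bash
python3 - <<'E'
from h import *
plan((-48.5,58,25))
for c in ("scene",):
    p,d=eyes.read_camera(c);x0,y0=(240,180)
    i=eyes.camera_info(c)
    for r in nets.trace(c,"carrier1"):print(round(r["score"],2),np.round(r["xy"],1),loc(at_z(i,r["xy"],.022)).round(1))
    cv2.imwrite(f"pics/{c}6.png",cv2.resize(p[y0:y0+60,x0:x0+90,::-1],None,fx=8,fy=8))
E
```

```text
TCP local [-49.7  34.5  23.7] jaw ang 1.7853 t 11.3667 gap 0.001769750633093928 F [0.5 0.3 0.4]
R [[0.977, -0.0, -0.213], [0.213, 0.0, 0.977], [-0.0, -1.0, 0.0]]
roll needed [-0.0055  3.1361]
slide in present axes mm [ 1.  -1.3 23.5]
0.69 [299.8 200.7] [-35.5  61.2  22. ]
0.62 [125.5 208.4] [-162.6 -459.7   22. ]
```

View pics/scene6.png

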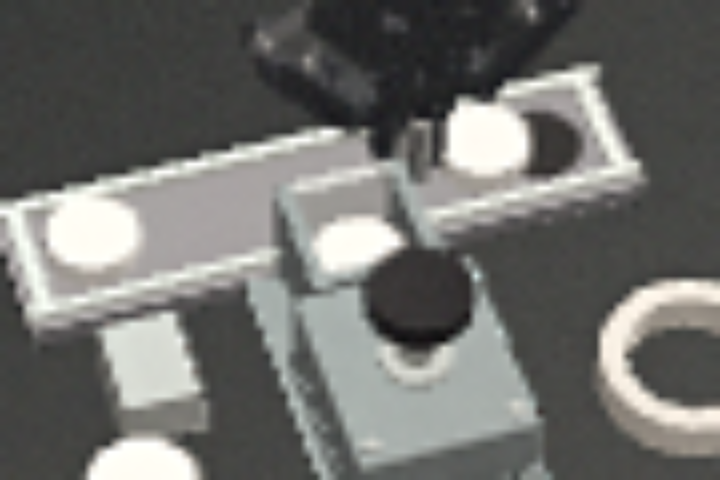

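servo_tool:
  slide:
    - [0,0,3]
    - [0,0,4]
    - [0,0,4]
    - [0,0,4]
    - [0,0,3]
    - [0,0,2]
    - [0,0,1]
    - [0,0,0]
    - [0,0,0]
  roll: [0,0,0,0,0,0,0,0,0]
  gripper: [-1,-1,-1,-1,-1,-1,-1,-1,-1]

```text
time_s: 12.22
eef_pos: [0.5118, 0.0788, 0.0238]
tool_rot: [-1.564, -0.168, 0.168]
force: [-0.1, -0.5, 0.2]
finger_gap: -0.002
```

```bash
python3 - <<'E'
from h import *
plan((-48.5,60,25))
c="scene"
p,d=eyes.read_camera(c);x0,y0=(240,180)
i=eyes.camera_info(c)
g=p.min(2)
m=np.zeros(g.shape,np.uint8);m[185:210,294:320]=g[185:210,294:320]>235
n,l,st,ce=cv2.connectedComponentsWithStats(m)
for k in range(1,n):
    if st[k,4]>10:print(st[k],ce[k],loc(at_z(i,ce[k],.022)).round(1))
# reference
g0=cv2.imread("pics/scene0.png").min(2);m=np.zeros(g.shape,np.uint8);m[200:217,244:262]=g0[200:217,244:262]>235
n,l,st,ce=cv2.connectedComponentsWithStats(m)
for k in range(1,n):
    if st[k,4]>10:print("parked",st[k],ce[k],loc(at_z(i,ce[k],.022)).round(1))
cv2.imwrite(f"pics/{c}7.png",cv2.resize(p[y0:y0+60,x0:x0+90,::-1],None,fx=8,fy=8))
E
```

```text
TCP local [-49.5  55.4  23.8] jaw ang 1.7851 t 12.2167 gap -0.0019329834420407524 F [-0.1 -0.5  0.2]
R [[0.977, -0.0, -0.213], [0.213, 0.0, 0.977], [-0.0, -1.0, 0.0]]
roll needed [-0.0057  3.1359]
slide in present axes mm [ 0.9 -1.2  4.6]
[310 189   8  13  19] [314.26315789 195.        ] [-44.  111.5  22. ]
[302 192  10   8  62] [306.67741935 195.46774194] [-49.1  88.4  22. ]
parked [246 203  11  10  81] [250.75308642 208.08641975] [-51.6 -90.2  22. ]
```

View pics/scene7.png

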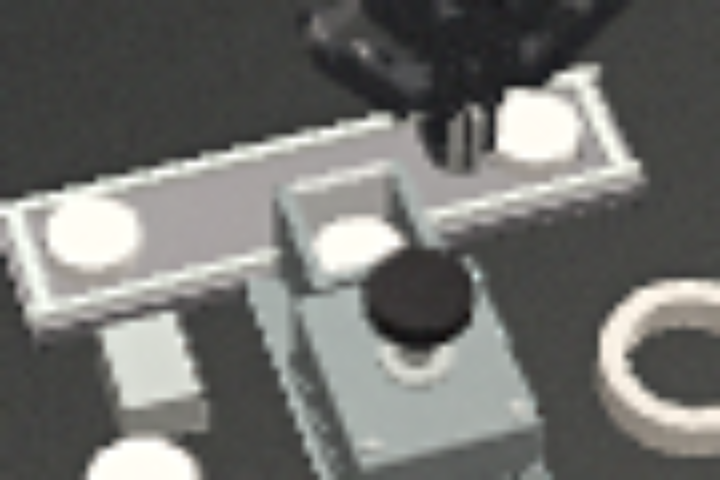

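servo_tool:
  slide:
    - [0,0,1]
    - [0,0,1]
    - [0,0,1]
    - [0,0,0]
    - [0,0,0]
  roll: [0,0,0,0,0]
  gripper: [-1,-1,-1,-1,-1]

```text
time_s: 12.68
eef_pos: [0.5112, 0.0818, 0.0238]
tool_rot: [-1.564, -0.168, 0.168]
force: [-0.3, -0.3, -0.2]
finger_gap: -0.002
```

servo_tool:
  slide:
    - [0,0,-2]
    - [0,0,-3]
    - [0,0,-3]
    - [0,0,0]
    - [0,-10,0]
    - [0,-20,0]
    - [0,-25,0]
    - [0,-25,0]
    - [0,-25,0]
    - [0,-20,0]
    - [-20,-10,0]
    - [-30,0,0]
    - [-30,0,0]
    - [-30,0,0]
    - [-30,0,0]
    - [-20,0,0]
    - [-10,0,0]
    - [0,0,0]
    - [0,0,0]
  roll: [0,0,0,0,0,0,0,0,0,0,0,0,0,0,0,0,0,0,0]
  gripper: [-1,-1,-1,-1,-1,-1,-1,-1,-1,-1,-1,-1,-1,-1,-1,-1,-1,-1,-1]

```text
time_s: 14.27
eef_pos: [0.3471, 0.0378, 0.1597]
tool_rot: [-1.564, -0.17, 0.166]
force: [-0.1, 0.1, 0.1]
finger_gap: 0.002
```

```bash
python3 - <<'E'
from h import *
st=bot.state();print(st["time_s"],st["eef_pos"],st["force"])
for c,b in(("scene",(185,210,296,313)),("top",(240,262,214,234))):
    p,d=eyes.read_camera(c);x0,y0=(240,180) if c=="scene" else (195,175)
    i=eyes.camera_info(c);g=p.min(2)
    m=np.zeros(g.shape,np.uint8);a=b;m[a[0]:a[1],a[2]:a[3]]=g[a[0]:a[1],a[2]:a[3]]>235
    n,l,s,ce=cv2.connectedComponentsWithStats(m)
    for k in range(1,n):
        if s[k,4]>10:print(c,s[k],ce[k],loc(at_z(i,ce[k],.022)).round(1))
    for r in nets.trace(c,"carrier1"):print(c,round(r["score"],2),loc(at_z(i,r["xy"],.022)).round(1))
    cv2.imwrite(f"pics/{c}8.png",cv2.resize(p[y0:y0+80,x0:x0+120,::-1],None,fx=6,fy=6))
E
```

```text
14.2667 [0.34705169 0.03778544 0.15972044] [-0.13187501  0.094565    0.12772933]
scene [301 190  12  10  76] [306.86842105 194.97368421] [-50.8  89.6  22. ]
scene 0.51 [-35.2  81.2  22. ]
scene 0.45 [-11.1  -5.4  22. ]
top [214 240  17   5  21] [221.61904762 241.61904762] [-23.5  86.9  22. ]
top [216 245  14  14 153] [222.50980392 251.33986928] [-47.8  90.2  22. ]
top [224 259  10   3  14] [229.07142857 260.28571429] [-73.5  79.4  22. ]
top 0.6 [-60.7  93.7  22. ]
top 0.5 [ 3.4  0.5 22. ]
```

View pics/scene8.png

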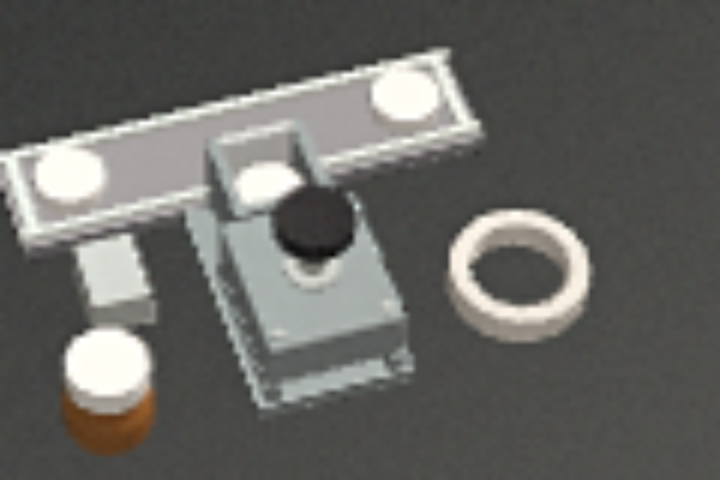

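View pics/top8.png

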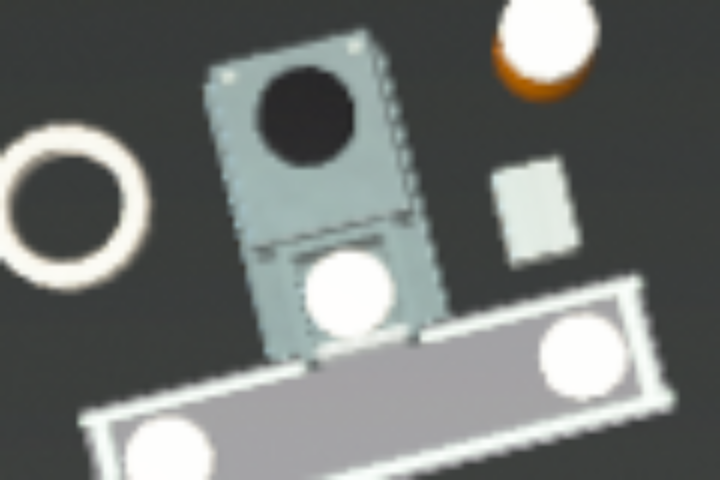

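```bash
python3 -c "
from cell import bot
print(bot.close_job())"
```

```text
the job is handed in; nothing more can be done
None
```

The job is done and handed in at about 14.5 s: one carrier came out and now sits in the free bay.

**Press:** I pressed the plunger once with the shut fingers until it hit its hard stop. The tip was at about 70 mm and the force at 18 N. I then let it go, and the pictures show it back up, with one carrier on the deck.

**Push:** I slid that carrier along the channel into the free bay at local y +90, without lifting it, and backed the arm well clear.

**Last checks:**
- The carrier's centre measured local (-47.8, 90.2) mm from the top camera and (-50.8, 89.6) mm from the scene camera, so it covers the inlay. The 3 mm x difference looks like calibration error, as the scene camera put the parked carrier at -51.6 mm too.
- The networks' own carrier positions disagreed with these (scores 0.45 to 0.6), by up to 16 mm for the nearest ones. I did not use them; the pictures agree with the pixel measurement.
- The parked carrier, the magazine, the plunger, the tape, the jar and the block look undisturbed. I did not look again at the wash bottle and pen cup, but the arm stayed clear of both.
- The force on the tool read near zero at the end.

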